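Run the winged cap onto the dough press

ROBOT

A 6-joint arm with a two-finger parallel gripper is mounted at the origin on the work surface. World frame = base frame: x ahead of the robot, y to its left, z up, the work surface at z = 0. Lengths are in m, angles in rad, forces in N, time in s.
With the tool pointing down it reaches from about 0.325 to 0.85 m from the base axis. Payload 15.5 kg.
Tool frame: the origin (TCP) lies on the centre line of the jaws, within the pads' length; the fingertips stand 8 mm ahead of it and the grasp point (between the pads) lies 11 mm behind it; z points along the fingers, y is the direction in which the jaws open and shut (so a half turn about z gives the same grasp; the last joint's range is limited). The gripper opens to 91 mm and grips with 3 to 60 N. Pads are 32 mm wide; open, the fingers measure 118 mm over their backs; the gripper's body (76 mm by 178 mm) begins 60 mm behind the grasp point.
Start: joints at [1.214, 0.494, 1.345, -0, 1.302, -0.096], TCP at [0.161, 0.604, 0.222] pointing down, gripper open.
Joint ranges: [-2.91, 2.91], [-0.82, 2.16], [0.22, 2.67], [-1.22, 4.37], [0.12, 2.79], [-3.08, 3.08]. Speed limits (rad/s): [1.89, 1.89, 2.57, 3.01, 3.01, 3.01].

INTERFACE

Orientations are given as a rotation vector (axis times angle).
In Python, from bench import ctrl gives the robot as it stands.
- The arm moves only by the tool drive_tool, never from a script. Its argument "plan" is a list of rows, each an object of numbers: "dx", "dy", "dz": the shift along the world's x, y, z scaled (see below); "yaw": the turn about the world's z scaled (see below); "grip": the opening, from -1 (shut) to 1 (fully open). In form: [{"dx": .., "dy": .., "dz": .., "yaw": .., "grip": ..}, ...]. A call has 1 to 10 rows; each row is the pose to reach, as a shift and turn from the pose commanded when the call began; what a row does not reach only later rows make up. The controller multiplies each number of a shift by 30 cm and each number of a turn by 90 degrees. A row lasts 1/12 s, in which the tool goes at most 41.7 mm and 7.16 degrees, less where a joint would pass 70% of its speed; a pose out of reach is approached as far as the arm can. A call with a number of a shift or a turn outside -1 to 1 is refused whole. A call with a gripper value outside its range is refused whole. The fingers move at their own pace and stop on an object; "newtons" is the grip in N (left out, the last holds). Time passes only in rows, so rows that repeat a pose let the fingers close. It gives the time, the measured TCP pose, the force and the opening at its end, in the units of the state.
- ctrl.observe(): the state, without advancing time (a new reading comes with each control period).
- ctrl.capture(name): name is "scene" or "top" or "wrist"; returns a dict with "color" (480x640x3 uint8, blue, green, red), "fovy" (degrees; the focal length in pixels is half the picture's height over the tangent of half this angle, whatever the lens; pixels are square), "cx", "cy" (the principal point, pixels), "camera_from_world" (4x4, takes a point from world to camera coordinates); the wrist camera has in their place "mount" (4x4, takes a point from camera to tool coordinates, whose origin is the TCP and whose axes are the flange's). Camera axes: x right, y up, looking along -z (the intrinsics and any distortion apply to the point x, -y, -z); pixel columns grow to the right and rows downward; lengths in m; the calibration is good to about 2 mm. A picture is of the moment at which its call begins: read the wrist's pose just before it. There is no depth.
- ctrl.hand_in(): hands the job in, once; it reports no verdict.
Trained networks look in the newest picture that a camera, given by its name, has taken for a name from the list of things; names that differ only in an ending like _2 or _b are one class to them, and where a whole thing is asked for, a point or a joint stands for the part that bears it (a point fixed in the world has none). Each returns a list of dicts, best first, with "confidence" (0 to 1); they miss things now and then, are a little off and sometimes report something else, mostly with a low value. They report only what shows in the picture. A call takes as long as a camera call. They do not tell look-alikes from the thing itself.
- ctrl.regions_of(query, camera): "region" (480x640 bool, what is visible of it) and "rect" ([left, top, right, bottom] in pixels, round what is visible of it).
The state is a dict: "time_s": time; "qpos": joint angles; "dq": joint speeds; "effort": joint torques, N m; "eef_pos": TCP position; "eef_rot": TCP orientation; "contact_force": force on the tool from outside, world axes, zero at the start; "wrist_torque": the same for the moment, N m; "finger_gap": opening from 0.0 (shut) to 1.0 (fully open).
Only numpy, scipy, OpenCV 4.12 (cv2) and the standard library are available. Lean on these libraries where they do the work, as an engineer would, in place of code of your own. Each camera call takes 0.05 s, during which the arm holds its last target. There are 200 camera calls.

TASK

Close the dough press: set the winged cap squarely on its mouth, ease it gently backward (counter-clockwise from above) until it drops down into the start of the thread and stops (if it binds without dropping, a touch forward lets it in), then run it forward (clockwise) until it comes up firm against its end stop and is screwed down tight on the seal. Never force it when it binds, let go of it at the end, and leave the other kitchen things where they are.

Things in the scene. Friction and masses are not known exactly. Their poses are not given: they have to be found in the camera images.
- cap_mid (a point): Bare-metal screw cap like a big wing nut, about 150 g, 80 mm tall, standing open side down on the worktop: round ribbed skirt 68 mm across, 46 mm high, with one upright flat wing on top. The point is on the cap's axis, 40 mm above its lower rim; z up along the axis. Inside are three lugs 120 degrees apart, 5 mm wide; how they lie to the wing is not marked.
- cap_wing (a point): Centre of the cap's wing, on the cap's axis, 63 mm above the lower rim. The wing is 58 mm long (x), 12 mm thick (y; pinch it across this) and 34 mm high, its top 80 mm above the rim. It looks the same after a half turn.
- press_mouth (a point): Dough press: upright bare-metal barrel on a round foot 90 mm across, fixed to the worktop, with a black handle stub low on its side (67 mm out, 52 mm high). The point is the centre of its mouth's top face, 118 mm above the worktop; z up. The mouth is a spigot 42 mm across that centres the cap with 1.3 mm play; its top 4 mm taper to 32 mm across.
- press_thread (a point): On the press axis, 28 mm below the mouth's top face: the right-hand thread, three like ribs 120 degrees apart, each ending in an upright stop. Its angle differs every time and does not follow this yaw. A cap set down mostly rests with its lugs on the ribs. Turned clockwise there it binds on the stops. It must be turned counter-clockwise, loosely held, so that it is free to drop in the hand.
- press_start (a point): On the press axis, 31 mm below the mouth's top face: the thread's start. Counter-clockwise, at most 115 degrees (under 0.05 N m), the cap drops about 10 mm by its weight and meets a hard stop within 15 degrees more. If it binds without dropping, it is perched on a stop: 10 degrees clockwise, loosely, and it drops. Height of cap_mid over press_mouth: 11.5 to 14.5 mm on the ribs, 2 dropped in.
- press_seat (a point): On the press axis, 38 mm below the mouth's top face: the free seal's face. From the back stop the cap runs clockwise about 100 degrees to a hard end stop, going 3.5 mm down on the sprung seal (it touches after 35 degrees; up to 5 N, 0.1 to 0.3 N m; move the hand down with it), cap_mid then 1.5 mm below press_mouth; it stays. Over 45 N between cap and press counts as forced; 0.3 N m on a stop is safe.
- seal (a joint): How far the black rubber seal ring (66 mm across, round the foot of the spigot, its face 38 mm below the mouth's top face when free) is pressed down, in m: 0 free, about 0.0035 with the cap screwed down.
- disc: Steel pattern disc 44 mm across, 4 mm thick, lying on the worktop; origin at its underside. Leave it.
- cutter_round: Round steel biscuit cutter 56 mm across, 22 mm high; origin at the centre of its underside. Leave it.
- cutter_star: Star-shaped steel biscuit cutter 60 mm across, 22 mm high; origin at the centre of its underside. Leave it.
- spice_jar: Small glass jar 42 mm across, 85 mm high; origin at the centre of its underside. Leave it.
- bowl: White bowl 120 mm across, 55 mm high; origin at the centre of its underside. Leave it.
- spoon: Spoon lying on the worktop. Leave it.
- carton: Milk carton 70 by 70 mm, 213 mm high; origin at the centre of its underside. Leave it.
Things that resemble listed ones, but are neither listed nor needed, are in the scene too. Leave any red look-alike of the part that bears cap_mid alone. What is shaped like the part that bears press_mouth but red is not meant.

How it is judged:
On the way:
1. the cap has dropped into the start of the thread (horizontal distance between cap_mid and press_mouth below 0.004 m and z of cap_mid in the frame of press_mouth below 0.004 m and angle between cap_mid's own z axis and vertical below 0.12 rad), for 0.1 s.
At the end, for the whole second after the job is handed in: The cap sits on the press mouth (axes within 4 mm, tilt under 0.08 rad), screwed down: its middle at least 0.5 mm below the mouth's top face and the seal pressed down more than 2.5 mm (horizontal distance between cap_mid and press_mouth below 0.004 m and z of cap_mid in the frame of press_mouth below -0.0005 m and value of joint seal above 0.0025 m and angle between cap_mid's own z axis and vertical below 0.08 rad); the robot touches nothing.
It fails at once if the cap is forced: more than 45 N between cap and press (contact force between cap and press above 45 N).
It fails at once if another kitchen thing is moved by more than 30 mm (distance of any of disc, cutter_round, cutter_star, spice_jar, bowl, spoon, carton from where it was at the start of the episode above 0.03 m).
It also fails if it takes over 72 s, if anything falls off the work surface, if the arm or the gripper's body presses on something with over 40 N, if the wrist force passes 120 N, or if a joint passes its speed limit or range.

## Working session

There is one attempt and no reset: what is moved stays moved. The work goes in short steps, Python scripts to look and compute and a tool call to move; the robot and the scene stay as the last step left them, time stands still between calls to the robot, and variables do not carry over. Pictures are saved under pics/ and viewed, about 8 in all and at most 12, crops included, and the job is handed in when it is done.

Besides the shell and the picture viewer there is one more tool, called after "Call:" as name([rows], argument=value, ...), one row to a line, values as JSON. drive_tool: Moves the arm, as the interface text tells. Its arguments: {"type":"object","properties":{"plan":{"type":"array","items":{"type":"object","properties":{"dx":{"type":"number","minimum":-1,"maximum":1},"dy":{"type":"number","minimum":-1,"maximum":1},"dz":{"type":"number","minimum":-1,"maximum":1},"yaw":{"type":"number","minimum":-1,"maximum":1},"grip":{"type":"number"}}}},"newtons":{"type":"number"}},"required":["plan"]}

```bash
mkdir -p pics; ls; python3 - <<'E'
from bench import ctrl
import cv2,numpy as np
o=ctrl.observe();print(o)
ims=[]
for n in ["scene","top"]:
    c=ctrl.capture(n);cv2.imwrite(f"pics/{n}0.png",c["color"]);np.savez(f"{n}0.npz",**c)
    print(n,c["fovy"],c["cx"],c["cy"],[k for k in c],np.round(c["camera_from_world"],4).tolist())
    for q in ["cap_mid","press_mouth","cap_wing"]:
        for r in ctrl.regions_of(q,n)[:4]:print(n,q,r["rect"],round(r["confidence"],2))
E
```

```text
pics
{'time_s': 0.0, 'qpos': array([ 1.21450448e+00,  4.94190783e-01,  1.34612974e+00, -3.95052327e-06,
        1.30246034e+00, -9.55022087e-02]), 'dq': array([ 0.00086926,  0.00138441, -0.00013561, -0.00068079, -0.00172321,
        0.00103378]), 'effort': array([-2.24869720e-03, -8.78854251e+01, -3.81839919e+01,  7.03302375e-02,
        5.36451687e-02, -3.70726468e-05]), 'eef_pos': array([0.16102656, 0.60353043, 0.22133399]), 'eef_rot': array([-4.08451711e-01, -3.11466202e+00,  1.82020982e-03]), 'contact_force': array([-0.38337229,  0.38942576,  0.71957157]), 'wrist_torque': array([ 0.01080636, -0.01978376, -0.06215315]), 'finger_gap': 0.9973104596085923}
scene 48.437472799424455 324.8252212386111 238.93729541740106 ['color', 'fovy', 'cx', 'cy', 'camera_from_world'] [[0.7301, 0.6832, 0.0153, -0.4553], [-0.5279, 0.5498, 0.6474, 0.2061], [0.4339, -0.4807, 0.762, -1.1953], [0.0, 0.0, 0.0, 1.0]]
scene cap_mid [268.8, 190.1, 305.5, 240.0] 0.94
scene cap_mid [338.3, 195.4, 370.5, 240.2] 0.7
scene cap_mid [199.8, 299.1, 239.3, 328.0] 0.63
scene press_mouth [161.4, 216.1, 215.6, 287.0] 0.92
scene press_mouth [197.5, 285.1, 256.4, 358.1] 0.82
scene press_mouth [347.7, 300.8, 372.4, 350.4] 0.5
scene cap_wing [342.7, 195.1, 376.1, 241.2] 0.84
scene cap_wing [268.4, 189.4, 303.3, 242.1] 0.66
top 52.71409153614997 319.8189329719454 241.5559848510879 ['color', 'fovy', 'cx', 'cy', 'camera_from_world'] [[0.0284, -0.9996, -0.006, 0.0117], [0.9936, 0.0275, 0.1095, -0.5866], [-0.1093, -0.009, 0.994, -0.8744], [0.0, 0.0, 0.0, 1.0]]
top cap_mid [214.1, 249.9, 254.0, 288.2] 0.81
top cap_mid [264.7, 304.7, 301.7, 339.8] 0.71
top press_mouth [358.6, 323.2, 410.0, 380.6] 0.65
top press_mouth [385.4, 237.6, 434.3, 291.8] 0.64
top press_mouth [215.5, 247.4, 255.5, 281.5] 0.53
top cap_wing [263.5, 302.3, 303.4, 340.9] 0.8
top cap_wing [215.8, 248.2, 255.6, 285.2] 0.66
```

```bash
python3 - <<'E'
import cv2,numpy as np
a=cv2.imread("pics/scene0.png")[140:380,140:460];b=cv2.imread("pics/top0.png")[200:400,180:460]
cv2.imwrite("pics/s.png",cv2.resize(a,(800,600),interpolation=cv2.INTER_CUBIC))
cv2.imwrite("pics/t.png",cv2.resize(b,(798,570),interpolation=cv2.INTER_CUBIC))
E
```

```text
(no output)
```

View pics/s.png

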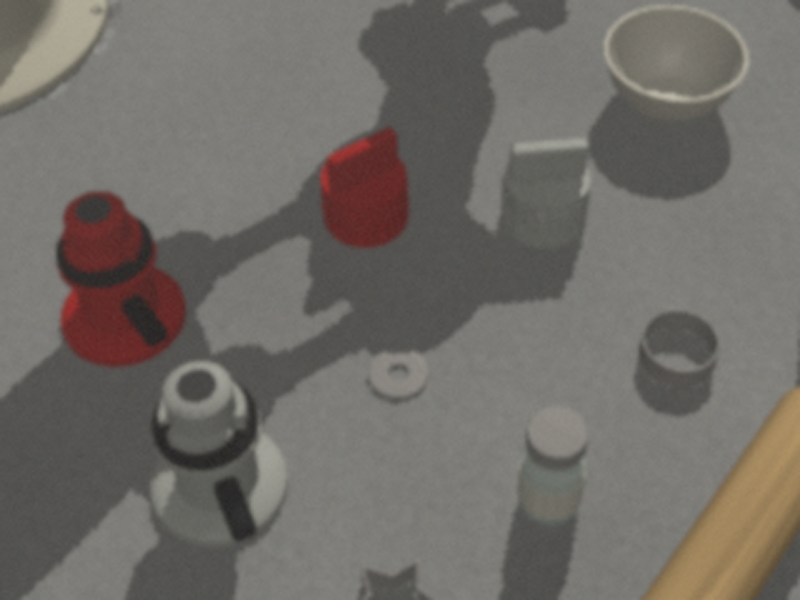

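View pics/t.png

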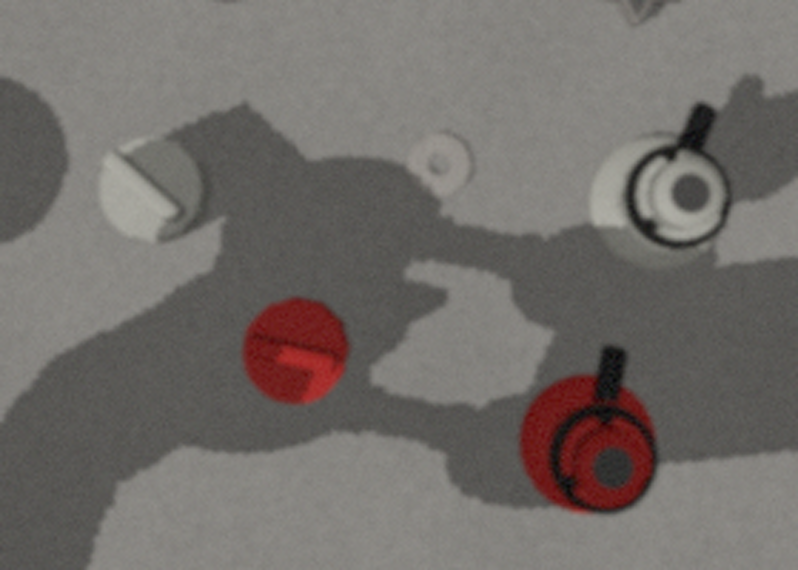

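The scene view shows the metal cap at about (358,216) and the metal press mouth at (219,294). In the top view they are at (232,265) and (422,268). The red look-alikes stand nearer the robot base in the top view.

```bash
cat > h.py <<'E'
import numpy as np,cv2
from scipy.spatial.transform import Rotation as R
def ray(c,uv,T=None):
    T=np.array(c["camera_from_world"]) if T is None else T
    f=240/np.tan(np.radians(float(c["fovy"]))/2)
    d=np.array([(uv[0]-float(c["cx"]))/f,-(uv[1]-float(c["cy"]))/f,-1.])
    Rm=T[:3,:3];o=-Rm.T@T[:3,3];d=Rm.T@d;return o,d/np.linalg.norm(d)
def proj(c,p,T=None):
    T=np.array(c["camera_from_world"]) if T is None else T
    f=240/np.tan(np.radians(float(c["fovy"]))/2)
    q=T[:3,:3]@np.asarray(p)+T[:3,3];return np.array([float(c["cx"])+f*q[0]/-q[2],float(c["cy"])+f*q[1]/q[2]])
def tri(rs):
    A=np.zeros((3,3));b=np.zeros(3)
    for o,d in rs:
        M=np.eye(3)-np.outer(d,d);A+=M;b+=M@o
    p=np.linalg.solve(A,b);return p,[np.linalg.norm((np.eye(3)-np.outer(d,d))@(p-o)) for o,d in rs]
def atz(r,z): o,d=r;return o+d*(z-o[2])/d[2]
def wT(c,o):
    W=np.eye(4);W[:3,:3]=R.from_rotvec(o["eef_rot"]).as_matrix();W[:3,3]=o["eef_pos"]
    return np.linalg.inv(W@np.array(c["mount"]))
E
python3 - <<'E'
from h import *
S=np.load("scene0.npz");T=np.load("top0.npz")
s=lambda x,y:ray(S,(140+x*.4,140+y*.4)); t=lambda x,y:ray(T,(180+x*.3509,200+y*.3509))
for n,a,b in [("mouth",(196,383),(690,193)),("wingR/L",(583,144),(110,156)),("wing other",(514,148),(177,211)),("wing alt",(583,144),(177,211))]:
    print(n,tri([s(*a),t(*b)]))
for x,y,z in [(110,156,.08),(177,211,.08),(690,193,.118),(655,200,0),(441,163,.004)]: print(x,y,atz(t(x,y),z))
from bench import ctrl
c=ctrl.capture("wrist");print(c["fovy"],c["cx"],c["cy"],np.round(c["mount"],4).tolist())
print(R.from_rotvec(ctrl.observe()["eef_rot"]).as_matrix().round(3))
E
```

```text
mouth (array([ 0.53743376, -0.14557152,  0.1173617 ]), [np.float64(0.00045998581500105405), np.float64(0.0004599858150011069)])
wingR/L (array([0.55254021, 0.20687107, 0.0759054 ]), [np.float64(0.00018565219932370955), np.float64(0.0001856521993237763)])
wing other (array([0.52011075, 0.16366019, 0.08011226]), [np.float64(0.000992277527646589), np.float64(0.0009922775276466952)])
wing alt (array([0.53866093, 0.18117409, 0.08148434]), [np.float64(0.026439455181825323), np.float64(0.026439455181825194)])
110 156 [0.55235297 0.20611944 0.08      ]
177 211 [0.5194495  0.16292808 0.08      ]
690 193 [ 0.53711417 -0.14581079  0.118     ]
655 200 [ 0.5389852  -0.14623614  0.        ]
441 163 [ 0.55967691 -0.00111974  0.004     ]
63.817333212535374 320.26259466461335 239.69579667857144 [[-0.0009, 0.9694, 0.2455, 0.0685], [1.0, 0.0006, 0.0011, 0.0003], [0.0009, 0.2455, -0.9694, -0.1636], [0.0, 0.0, 0.0, 1.0]]
[[-0.966  0.258 -0.   ]
 [ 0.258  0.966 -0.   ]
 [ 0.    -0.    -1.   ]]
```

```bash
python3 - <<'E'
from h import *
from bench import ctrl
T=np.load("top0.npz")
for q,z in [("carton",.213),("spice_jar",.085),("bowl",.055),("cutter_round",.022),("cutter_star",.022)]:
    for r in ctrl.regions_of(q,"top")[:2]:
        a=r["rect"];print(q,round(r["confidence"],2),a,atz(ray(T,((a[0]+a[2])/2,(a[1]+a[3])/2)),z).round(3))
    for r in ctrl.regions_of(q,"scene")[:1]:print("  scene",r["confidence"],r["rect"])
E
```

```text
carton 0.83 [140.3, 98.8, 218.3, 177.1] [0.72  0.247 0.213]
carton 0.39 [327.7, 163.8, 351.4, 193.6] [ 0.663 -0.001  0.213]
  scene 0.93 [462.4, 163.2, 525.3, 281.3]
spice_jar 0.68 [331.6, 162.1, 349.9, 194.6] [ 0.695 -0.006  0.085]
  scene 0.95 [346.5, 300.2, 373.1, 352.4]
bowl 0.68 [106.2, 237.9, 169.3, 302.4] [0.522 0.357 0.055]
bowl 0.4 [389.8, 179.5, 417.4, 205.5] [ 0.679 -0.124  0.055]
  scene 0.58 [379.8, 141.8, 437.3, 186.6]
cutter_round 0.73 [244.9, 169.1, 274.3, 199.2] [0.695 0.147 0.022]
  scene 0.86 [394.0, 262.5, 431.0, 292.8]
cutter_star 0.77 [387.6, 180.7, 418.9, 207.7] [ 0.683 -0.129  0.022]
  scene 0.71 [278.8, 361.3, 314.1, 403.0]
```

View pics/scene0.png

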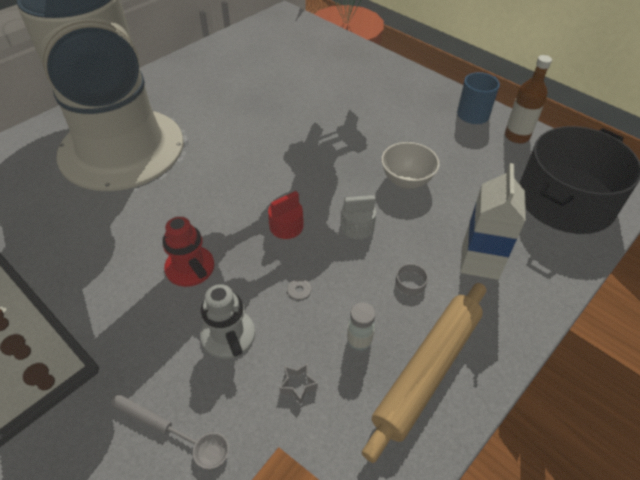

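The full scene shows the carton (480,225) and bowl (410,165) well clear of the cap. The way to the cap and the press is open.

Call:
drive_tool([
  {"dx": 0.2,"dy": -0.22,"dz": 0,"yaw": -0.4,"grip": 1},
  {"dx": 0.8,"dy": -0.9,"dz": 0,"yaw": -0.8,"grip": 1},
  {"dx": 0.8,"dy": -0.9,"dz": 0,"yaw": -0.8,"grip": 1},
  {"dx": 0.8,"dy": -0.9,"dz": 0,"yaw": -0.8,"grip": 1},
  {"dx": 0.8,"dy": -0.9,"dz": 0,"yaw": -0.8,"grip": 1},
  {"dx": 0.8,"dy": -0.9,"dz": 0,"yaw": -0.8,"grip": 1},
  {"dx": 0.8,"dy": -0.9,"dz": 0,"yaw": -0.8,"grip": 1},
  {"dx": 0.8,"dy": -0.9,"dz": 0,"yaw": -0.8,"grip": 1},
  {"dx": 0.8,"dy": -0.9,"dz": 0,"yaw": -0.8,"grip": 1},
  {"dx": 0.8,"dy": -0.9,"dz": 0,"yaw": -0.8,"grip": 1},
])

```text
time_s: 1.78
eef_pos: [0.4044, 0.3304, 0.2221]
eef_rot: [2.164, 2.275, 0.001]
contact_force: [-0.1, 0.3, 0.6]
finger_gap: 0.997
```

Call:
drive_tool([
  {"dx": 0.45,"dy": -0.5,"dz": -0.05,"yaw": -0.44,"grip": 1},
  {"dx": 0.45,"dy": -0.5,"dz": -0.05,"yaw": -0.44,"grip": 1},
  {"dx": 0.45,"dy": -0.5,"dz": -0.05,"yaw": -0.44,"grip": 1},
  {"dx": 0.45,"dy": -0.5,"dz": -0.05,"yaw": -0.44,"grip": 1},
  {"dx": 0.45,"dy": -0.5,"dz": -0.05,"yaw": -0.44,"grip": 1},
  {"dx": 0.45,"dy": -0.5,"dz": -0.05,"yaw": -0.44,"grip": 1},
  {"dx": 0.45,"dy": -0.5,"dz": -0.05,"yaw": -0.44,"grip": 1},
  {"dx": 0.45,"dy": -0.5,"dz": -0.05,"yaw": -0.44,"grip": 1},
])

```text
time_s: 2.45
eef_pos: [0.5359, 0.1839, 0.2068]
eef_rot: [-2.8, -1.425, 0.001]
contact_force: [-1.2, 0.9, -0.5]
finger_gap: 1.0
```

```bash
python3 - <<'E'
from h import *
from bench import ctrl
import pickle
o=ctrl.observe();c=ctrl.capture("wrist");pickle.dump((o,c),open("w1.pkl","wb"));cv2.imwrite("pics/w1.png",c["color"])
print(o["time_s"],o["eef_pos"],R.from_rotvec(o["eef_rot"]).as_matrix().round(3).tolist(),o["contact_force"],o["qpos"])
T=wT(c,o)
u=np.array([np.cos(np.radians(53)),np.sin(np.radians(53)),0])
for s in(-1,1):print(proj(c,np.array([.536,.185,.08])+s*.029*u,T))
E
```

```text
2.45 [0.53590374 0.18385391 0.20681796] [[0.588, 0.809, -0.0], [0.809, -0.588, 0.0], [-0.0, -0.0, -1.0]] [-1.22031972  0.9087936  -0.53457342] [2.24971138e-01 4.27258537e-01 1.51146344e+00 2.25189097e-04
 1.20332096e+00 8.54065253e-01]
[318.66689853 268.42037383]
[319.79653716 195.4697401 ]
```

View pics/w1.png

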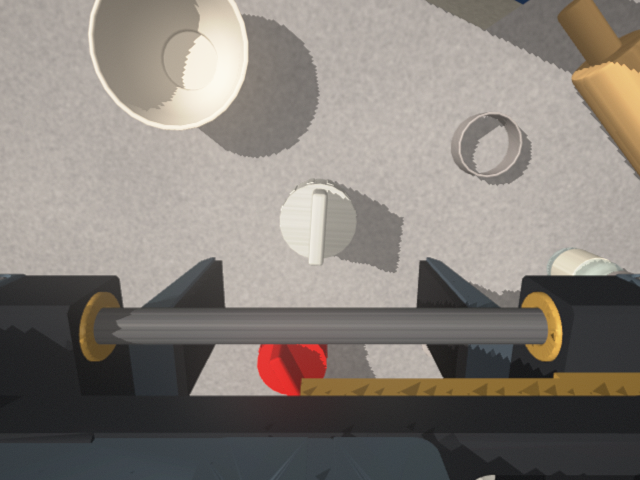

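The wrist view shows the cap at (318,222), with the wing running from about (319,191) to (316,264). That is close to the prediction.

```bash
python3 - <<'E'
from h import *
import pickle
o,c=pickle.load(open("w1.pkl","rb"));T=wT(c,o)
g=cv2.cvtColor(c["color"],6)
for r in (196,210,225,240,255,262):print(r,g[r,300:336:1].tolist())
a=atz(ray(c,(319.5,191),T),.08);b=atz(ray(c,(315.8,264),T),.08);print(a,b,(a+b)/2,np.linalg.norm(a-b),np.degrees(np.arctan2(*(a-b)[1::-1])))
cv2.imwrite("pics/w1c.png",cv2.resize(c["color"][165:285,250:410],(800,600),interpolation=cv2.INTER_CUBIC))
E
```

```text
196 [225, 227, 226, 227, 226, 226, 226, 227, 227, 227, 227, 223, 219, 232, 233, 231, 226, 225, 224, 223, 221, 218, 218, 216, 205, 177, 144, 135, 156, 156, 157, 155, 155, 154, 155, 154]
210 [224, 223, 223, 225, 224, 224, 225, 226, 224, 225, 221, 217, 233, 234, 232, 230, 228, 227, 226, 227, 224, 221, 220, 208, 178, 147, 134, 149, 156, 156, 156, 155, 156, 156, 155, 156]
225 [228, 227, 227, 228, 227, 228, 227, 228, 228, 224, 217, 231, 234, 232, 229, 227, 225, 226, 226, 223, 220, 219, 208, 177, 148, 137, 153, 157, 156, 155, 156, 154, 155, 156, 156, 155]
240 [222, 221, 222, 221, 221, 220, 221, 220, 219, 216, 229, 234, 231, 228, 225, 224, 225, 224, 222, 219, 215, 208, 177, 148, 133, 144, 148, 148, 149, 148, 149, 148, 149, 147, 149, 148]
255 [194, 201, 211, 219, 222, 223, 223, 221, 218, 226, 233, 231, 228, 224, 223, 222, 223, 220, 219, 217, 206, 179, 149, 134, 146, 151, 150, 150, 150, 150, 150, 152, 150, 145, 137, 133]
262 [185, 184, 185, 188, 186, 185, 183, 184, 200, 235, 233, 229, 225, 224, 223, 223, 221, 219, 216, 214, 192, 163, 144, 161, 181, 183, 181, 180, 182, 183, 185, 188, 188, 191, 189, 186]
[0.55526219 0.21101954 0.08      ] [0.51888504 0.16614238 0.08      ] [0.53707362 0.18858096 0.08      ] 0.05776898773026851 50.97199129640491
```

View pics/w1c.png

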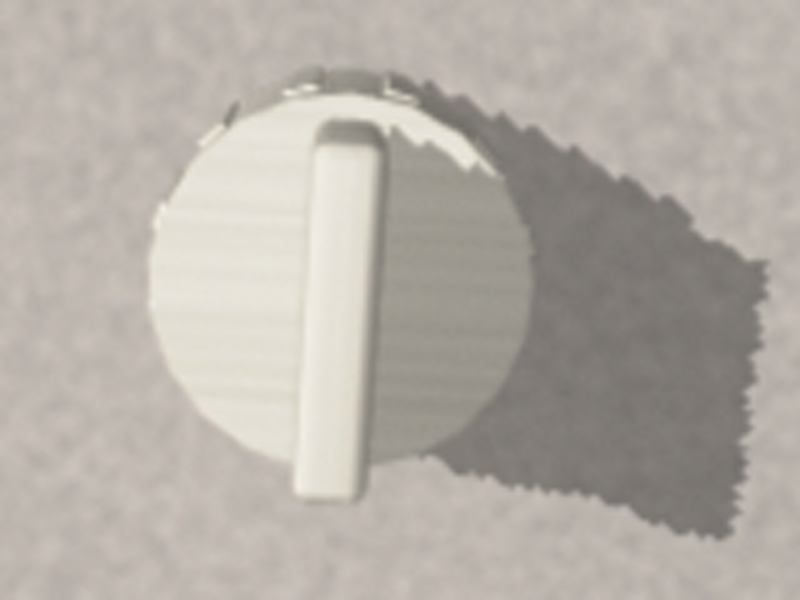

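Call:
drive_tool([
  {"dx": 0.002,"dy": 0.014,"dz": -0.1,"yaw": -0.033,"grip": 1},
  {"dx": 0.002,"dy": 0.014,"dz": -0.2,"yaw": -0.033,"grip": 0.2},
  {"dx": 0.002,"dy": 0.014,"dz": -0.29,"yaw": -0.033,"grip": 0.0},
  {"dx": 0.002,"dy": 0.014,"dz": -0.29,"yaw": -0.033,"grip": 0.0},
  {"dx": 0.002,"dy": 0.014,"dz": -0.29,"yaw": -0.033,"grip": 0.0},
  {"dx": 0.002,"dy": 0.014,"dz": -0.29,"yaw": -0.033,"grip": 0.0},
])

```text
time_s: 3.0
eef_pos: [0.5372, 0.1888, 0.1214]
eef_rot: [2.836, 1.352, 0.002]
contact_force: [0.0, 0.3, 0.2]
finger_gap: 0.663
```

```bash
python3 - <<'E'
from h import *
from bench import ctrl
import pickle
o=ctrl.observe();c=ctrl.capture("wrist");pickle.dump((o,c),open("w2.pkl","wb"))
T=wT(c,o);print(o["eef_pos"],o["finger_gap"])
for s in(-1,1):
  u=np.array([np.cos(np.radians(51)),np.sin(np.radians(51)),0]);print(proj(c,np.array([.537,.188,.08])+s*.029*u,T))
cv2.imwrite("pics/w2c.png",cv2.resize(c["color"][140:440,120:520],(800,600),interpolation=cv2.INTER_CUBIC))
E
```

```text
[0.5371514  0.18883867 0.12144494] 0.6625879489976256
[320.43626419 318.59051724]
[320.32259441 220.30841752]
```

View pics/w2c.png

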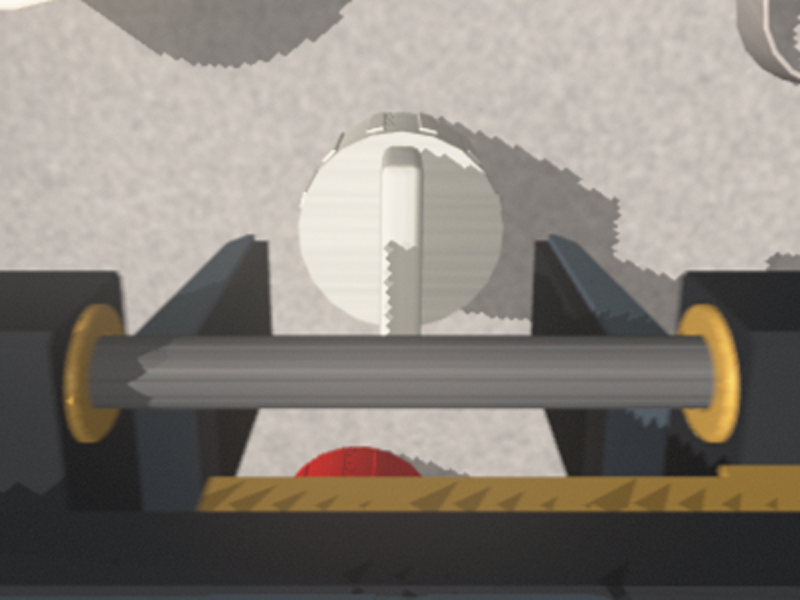

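The wing's far end is at (321,221), 0.7 px from the prediction for (0.537, 0.188, 0.08), so position and height are confirmed. Now I'll grasp it.

Call:
drive_tool([
  {"dx": -0.001,"dy": -0.003,"dz": -0.12,"yaw": 0,"grip": 0},
  {"dx": -0.001,"dy": -0.003,"dz": -0.21,"yaw": 0,"grip": 0},
  {"dx": -0.001,"dy": -0.003,"dz": -0.21,"yaw": 0,"grip": 0},
  {"dx": -0.001,"dy": -0.003,"dz": -0.21,"yaw": 0,"grip": -1},
  {"dx": -0.001,"dy": -0.003,"dz": -0.21,"yaw": 0,"grip": -1},
  {"dx": -0.001,"dy": -0.003,"dz": -0.21,"yaw": 0,"grip": -1},
  {"dx": -0.001,"dy": -0.003,"dz": -0.21,"yaw": 0,"grip": -1},
  {"dx": -0.001,"dy": -0.003,"dz": -0.21,"yaw": 0,"grip": -1},
  {"dx": -0.001,"dy": -0.003,"dz": -0.21,"yaw": 0,"grip": -1},
  {"dx": -0.001,"dy": -0.003,"dz": -0.21,"yaw": 0,"grip": -1},
], newtons=20)

```text
time_s: 3.88
eef_pos: [0.5366, 0.1872, 0.0574]
eef_rot: [2.837, 1.349, 0.001]
contact_force: [-1.3, -0.6, 7.1]
finger_gap: 0.131
```

Call:
drive_tool([
  {"dx": 0,"dy": 0,"dz": 0.1,"yaw": 0,"grip": -1},
  {"dx": 0,"dy": 0,"dz": 0.2,"yaw": 0,"grip": -1},
  {"dx": 0,"dy": 0,"dz": 0.4,"yaw": 0,"grip": -1},
  {"dx": 0,"dy": 0,"dz": 0.5,"yaw": 0,"grip": -1},
  {"dx": 0,"dy": 0,"dz": 0.5,"yaw": 0,"grip": -1},
  {"dx": 0,"dy": 0,"dz": 0.5,"yaw": 0,"grip": -1},
])

```text
time_s: 4.38
eef_pos: [0.538, 0.1876, 0.21]
eef_rot: [2.836, 1.349, 0.009]
contact_force: [-0.7, -0.3, -1.8]
finger_gap: 0.132
```

Call:
drive_tool([
  {"dx": -0.05,"dy": -0.1,"dz": 0.05,"yaw": 0,"grip": -1},
  {"dx": -0.21,"dy": -1,"dz": 0.1,"yaw": 0,"grip": -1},
  {"dx": -0.21,"dy": -1,"dz": 0.1,"yaw": 0,"grip": -1},
  {"dx": -0.21,"dy": -1,"dz": 0.1,"yaw": 0,"grip": -1},
  {"dx": -0.21,"dy": -1,"dz": 0.1,"yaw": 0,"grip": -1},
  {"dx": -0.21,"dy": -1,"dz": 0.1,"yaw": 0,"grip": -1},
  {"dx": -0.21,"dy": -1,"dz": 0.1,"yaw": 0,"grip": -1},
  {"dx": -0.21,"dy": -1,"dz": 0.1,"yaw": 0,"grip": -1},
  {"dx": -0.21,"dy": -1,"dz": 0.1,"yaw": 0,"grip": -1},
  {"dx": -0.21,"dy": -1,"dz": 0.1,"yaw": 0,"grip": -1},
])

```text
time_s: 5.22
eef_pos: [0.4725, -0.1137, 0.2355]
eef_rot: [-2.837, -1.345, 0.003]
contact_force: [-0.0, -0.1, -0.9]
finger_gap: 0.126
```

Call:
drive_tool([
  {"dx": 0,"dy": -0.15,"dz": 0,"yaw": 0,"grip": -1},
  {"dx": 0,"dy": -0.37,"dz": 0,"yaw": 0,"grip": -1},
  {"dx": 0,"dy": -0.37,"dz": 0,"yaw": 0,"grip": -1},
  {"dx": 0,"dy": -0.37,"dz": 0,"yaw": 0,"grip": -1},
  {"dx": 0,"dy": -0.37,"dz": 0,"yaw": 0,"grip": -1},
  {"dx": 0,"dy": -0.37,"dz": 0,"yaw": 0,"grip": -1},
  {"dx": 0,"dy": -0.37,"dz": 0,"yaw": 0,"grip": -1},
])

```text
time_s: 5.8
eef_pos: [0.4734, -0.2222, 0.2363]
eef_rot: [-2.835, -1.351, 0.001]
contact_force: [0.0, -0.4, -1.8]
finger_gap: 0.129
```

```bash
python3 - <<'E'
from h import *
from bench import ctrl
import pickle
o=ctrl.observe();c=ctrl.capture("wrist");pickle.dump((o,c),open("w3.pkl","wb"))
T=wT(c,o);print(o["eef_pos"],o["finger_gap"],o["qpos"],o["contact_force"])
print(proj(c,(.5372,-.1457,.118),T))
cv2.imwrite("pics/w3.png",c["color"])
E
```

```text
[ 0.47335595 -0.22221739  0.23634712] 0.12852495016457874 [-5.53292139e-01  3.35829400e-01  1.57406694e+00  2.51958691e-04
  1.23304489e+00  1.28127011e-01] [ 0.00464593 -0.44306842 -1.82756118]
[321.99720187  96.44954136]
```

View pics/w3.png

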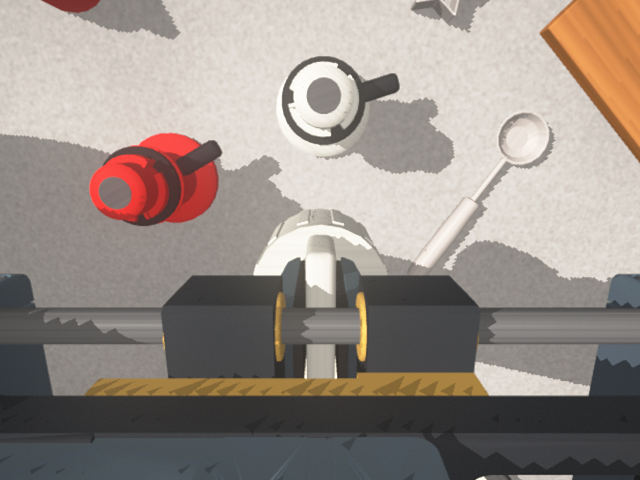

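The mouth's dark bore is at about (324,96) (predicted (322,96)), and the held cap's wing end is at (320,236). Next I'll measure the bore centre and its world offset.

```bash
python3 - <<'E'
from h import *
import pickle
o,c=pickle.load(open("w3.pkl","rb"));T=wT(c,o)
g=cv2.cvtColor(c["color"],6)
r=g[60:130,285:365]
m=((r>60)&(r<140)).astype(np.uint8);n,l,s,ce=cv2.connectedComponentsWithStats(m)
for i in range(1,n):
    if s[i,4]>300:
        p=ce[i]+[285,60];print(s[i],p,atz(ray(c,p,T),.118))
z=o["eef_pos"][2]-.0574+.08
u=R.from_rotvec(o["eef_rot"]).as_matrix()[:,0]
print("wing end pred",proj(c,o["eef_pos"]*[1,1,0]+[0,0,z]+.029*u,T))
print(g[215:262,320].tolist(), g[245,295:345].tolist())
S=np.load("scene0.npz");q=proj(S,(.537,-.1455,.118));print(q)
E
```

```text
[   0    0   80   70 1149] [327.38903394  93.96692776] [ 0.54109467 -0.14678995  0.118     ]
[ 23  18  32  35 894] [323.41387025  95.20917226] [ 0.53846459 -0.14568994  0.118     ]
wing end pred [319.20832089 251.75147762]
[179, 179, 177, 177, 180, 178, 175, 174, 173, 199, 245, 249, 248, 248, 248, 249, 248, 247, 247, 225, 181, 170, 173, 174, 178, 177, 179, 176, 178, 178, 177, 176, 178, 183, 182, 184, 187, 203, 221, 234, 241, 244, 245, 246, 247, 248, 249] [247, 248, 247, 247, 247, 247, 247, 247, 247, 248, 248, 244, 227, 217, 210, 201, 195, 189, 183, 181, 181, 179, 179, 179, 177, 177, 170, 162, 173, 172, 171, 170, 167, 164, 159, 150, 146, 143, 146, 166, 188, 187, 188, 187, 187, 186, 187, 186, 187, 186]
[217.88160537 292.77824832]
```

Call:
drive_tool([
  {"dx": 0.1,"dy": 0.12,"dz": 0,"yaw": 0,"grip": -1},
  {"dx": 0.215,"dy": 0.255,"dz": 0,"yaw": 0,"grip": -1},
  {"dx": 0.215,"dy": 0.255,"dz": -0.07,"yaw": 0,"grip": -1},
  {"dx": 0.215,"dy": 0.255,"dz": -0.17,"yaw": 0,"grip": -1},
  {"dx": 0.215,"dy": 0.255,"dz": -0.17,"yaw": 0,"grip": -1},
  {"dx": 0.215,"dy": 0.255,"dz": -0.17,"yaw": 0,"grip": -1},
  {"dx": 0.215,"dy": 0.255,"dz": -0.17,"yaw": 0,"grip": -1},
])

```text
time_s: 6.43
eef_pos: [0.538, -0.1474, 0.187]
eef_rot: [2.837, 1.349, 0.0]
contact_force: [0.3, -0.3, -1.3]
finger_gap: 0.13
```

```bash
python3 - <<'E'
from h import *
from bench import ctrl
o=ctrl.observe();print(o["eef_pos"],o["contact_force"])
ims=[]
for n in["scene","top"]:
    c=ctrl.capture(n);x,y=proj(c,(.538,-.1457,.12)).astype(int)
    ims.append(cv2.resize(c["color"][y-50:y+50,x-65:x+65],(400,308),interpolation=cv2.INTER_CUBIC))
cv2.imwrite("pics/h.png",np.hstack(ims))
E
```

```text
[ 0.53802278 -0.14735022  0.18704466] [ 0.29188506 -0.26877269 -1.30293792]
```

View pics/h.png

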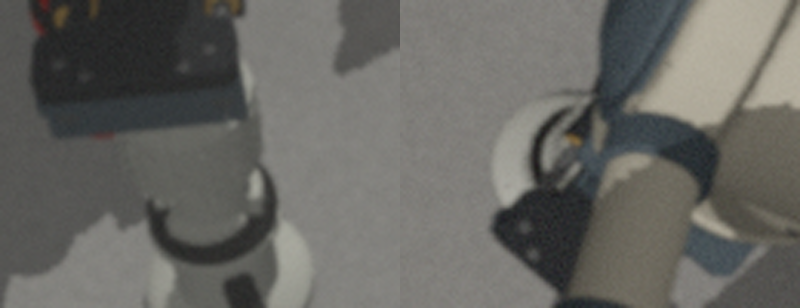

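```bash
python3 - <<'E'
from h import *
c=np.load("scene0.npz");x,y=proj(c,(.538,-.1457,.12)).astype(int)
for p in [(.538,-.1457,.08),(.538,-.1474,.13),(.538,-.1474,.176)]:
    print((proj(c,p)-[x-65,y-50])*3.08)
a=cv2.imread("pics/h.png");g=cv2.cvtColor(a,6);
print(g[150,100:300:3].tolist());print(g[165,100:300:3].tolist());print(g[215,130:300:3].tolist())
E
```

```text
[211.13252402 200.64008523]
[194.67307245 145.73698309]
[180.70257052  88.26871564]
[88, 86, 86, 87, 84, 85, 89, 87, 89, 92, 96, 97, 94, 93, 93, 94, 95, 95, 96, 97, 99, 99, 97, 97, 99, 101, 100, 99, 98, 99, 99, 97, 97, 98, 95, 93, 94, 94, 94, 94, 93, 93, 91, 91, 93, 91, 90, 89, 88, 86, 84, 85, 86, 92, 105, 119, 128, 129, 128, 126, 126, 125, 126, 128, 131, 129, 128]
[84, 83, 84, 84, 83, 84, 84, 87, 88, 90, 90, 93, 93, 92, 91, 95, 95, 96, 96, 96, 96, 96, 97, 96, 95, 95, 97, 96, 96, 96, 96, 96, 95, 96, 94, 96, 94, 94, 96, 95, 94, 93, 93, 91, 94, 95, 93, 92, 89, 90, 88, 87, 82, 82, 95, 112, 123, 128, 130, 129, 129, 129, 129, 129, 130, 130, 130]
[86, 87, 87, 88, 87, 79, 66, 52, 46, 45, 46, 50, 62, 80, 92, 93, 93, 93, 95, 96, 96, 95, 96, 98, 97, 97, 97, 96, 94, 94, 94, 94, 92, 93, 95, 97, 103, 112, 105, 86, 72, 69, 69, 68, 62, 55, 52, 48, 69, 110, 131, 126, 126, 128, 127, 127, 129]
```

Call:
drive_tool([
  {"dx": 0,"dy": 0.006,"dz": 0,"yaw": 0,"grip": -1},
  {"dx": 0,"dy": 0.006,"dz": -0.02,"yaw": 0,"grip": -1},
  {"dx": 0,"dy": 0.006,"dz": -0.04,"yaw": 0,"grip": -1},
  {"dx": 0,"dy": 0.006,"dz": -0.06,"yaw": 0,"grip": -1},
  {"dx": 0,"dy": 0.006,"dz": -0.07,"yaw": 0,"grip": -1},
  {"dx": 0,"dy": 0.006,"dz": -0.07,"yaw": 0,"grip": -1},
], newtons=8)

```text
time_s: 7.03
eef_pos: [0.5374, -0.1454, 0.1638]
eef_rot: [-2.836, -1.349, 0.002]
contact_force: [0.1, -0.2, -1.4]
finger_gap: 0.137
```

Call:
drive_tool([
  {"dx": 0,"dy": 0,"dz": -0.02,"yaw": 0,"grip": -1},
  {"dx": 0,"dy": 0,"dz": -0.036,"yaw": 0,"grip": -1},
  {"dx": 0,"dy": 0,"dz": -0.036,"yaw": 0,"grip": -1},
  {"dx": 0,"dy": 0,"dz": -0.036,"yaw": 0,"grip": -1},
], newtons=4)

```text
time_s: 7.37
eef_pos: [0.5378, -0.1454, 0.1538]
eef_rot: [-2.837, -1.349, 0.001]
contact_force: [0.0, 0.4, -2.2]
finger_gap: 0.128
```

Call:
drive_tool([
  {"dx": 0,"dy": 0,"dz": -0.005,"yaw": 0,"grip": -1},
  {"dx": 0,"dy": 0,"dz": -0.01,"yaw": 0,"grip": -1},
  {"dx": 0,"dy": 0,"dz": -0.01,"yaw": 0,"grip": -1},
], newtons=4)

```text
time_s: 7.62
eef_pos: [0.5379, -0.1455, 0.151]
eef_rot: [-2.837, -1.349, 0.0]
contact_force: [-0.1, 0.3, -1.6]
finger_gap: 0.131
```

Call:
drive_tool([
  {"dx": 0,"dy": 0,"dz": 0,"yaw": 0,"grip": -0.68},
  {"dx": 0,"dy": 0,"dz": 0,"yaw": 0,"grip": -0.68},
  {"dx": 0,"dy": 0,"dz": 0,"yaw": 0,"grip": -0.68},
  {"dx": 0,"dy": 0,"dz": 0,"yaw": 0,"grip": -0.68},
], newtons=3)

```text
time_s: 7.95
eef_pos: [0.538, -0.1456, 0.1512]
eef_rot: [2.837, 1.349, 0.0]
contact_force: [0.7, -0.9, -0.3]
finger_gap: 0.16
```

```bash
cat > chk.py <<'E'
from h import *
from bench import ctrl
import sys
o=ctrl.observe();c=ctrl.capture("wrist");M=R.from_rotvec(o["eef_rot"]).as_matrix()
print("t",round(o["time_s"],2),o["eef_pos"].round(4),"psi",np.degrees(np.arctan2(M[1,1],M[0,1])).round(1),"F",o["contact_force"].round(1),"M",o["wrist_torque"].round(2),"gap",round(o["finger_gap"]*91,1),"q6",o["qpos"][5].round(2))
cv2.imwrite(f"pics/{sys.argv[1]}.png",c["color"][170:410,160:480])
T=wT(c,o);u=M[:,0]
# expected wing far-end pixel for cap_mid heights above mouth
for h in (.013,.002,-.0015):
    p=np.array([.538,-.1457,.118+h+.04]);print(h,proj(c,p+.029*u,T).round(0), "skirt front",proj(c,p-[0,0,.034]+.034*u,T).round(0))
E
python3 chk.py k0
```

```text
t 7.95 [ 0.538  -0.1456  0.1512] psi -39.1 F [ 0.7 -0.9 -0.3] M [-0.16  0.11 -0.02] gap 14.6 q6 0.31
0.013 [319. 250.] skirt front [320. 220.]
0.002 [320. 243.] skirt front [320. 216.]
-0.0015 [320. 241.] skirt front [320. 214.]
```

View pics/k0.png

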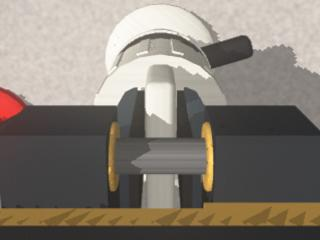

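The wrist view shows the wing end at row 250 (crop 80), so the cap is resting on the ribs. The weight is off the hand, so I'll turn it counter-clockwise, loosely held.

```bash
cat >> chk.py <<'E'
g=cv2.cvtColor(c["color"],6).astype(int)
pr=g[:,316:324].mean(1)
d=np.abs(np.diff(cv2.GaussianBlur(pr.reshape(-1,1),(1,3),0).ravel()))
print("edges",[(r,int(pr[r]),int(pr[r+2])) for r in range(195,275) if d[r]>8 and d[r]==d[r-2:r+3].max()])
E
python3 chk.py k0 | tail -1
```

```text
edges [(197, 245, 182), (202, 187, 90), (207, 95, 167), (224, 187, 240), (234, 199, 158), (252, 194, 228)]
```

Call:
drive_tool([
  {"dx": 0,"dy": 0,"dz": 0,"yaw": 0.05,"grip": -0.68},
  {"dx": 0,"dy": 0,"dz": 0,"yaw": 0.1,"grip": -0.68},
  {"dx": 0,"dy": 0,"dz": 0,"yaw": 0.15,"grip": -0.68},
  {"dx": 0,"dy": 0,"dz": 0,"yaw": 0.2,"grip": -0.68},
  {"dx": 0,"dy": 0,"dz": 0,"yaw": 0.2,"grip": -0.68},
], newtons=3)

```text
time_s: 8.47
eef_pos: [0.538, -0.1455, 0.1512]
eef_rot: [2.587, 1.782, 0.0]
contact_force: [-0.4, 0.2, -0.5]
finger_gap: 0.156
```

```bash
python3 chk.py k1
```

```text
t 8.47 [ 0.538  -0.1455  0.1512] psi -20.9 F [-0.4  0.2 -0.5] M [-0.08  0.04 -0.06] gap 14.2 q6 -0.01
0.013 [319. 250.] skirt front [319. 220.]
0.002 [319. 243.] skirt front [319. 215.]
-0.0015 [319. 240.] skirt front [319. 214.]
edges [(197, 242, 193), (202, 189, 91), (206, 102, 191), (224, 205, 237), (233, 228, 185), (252, 208, 234)]
```

Call:
drive_tool([
  {"yaw": 0.05,"dx": 0,"dy": 0,"dz": 0,"grip": -0.68},
  {"dx": 0,"dy": 0,"dz": 0,"yaw": 0.1,"grip": -0.68},
  {"dx": 0,"dy": 0,"dz": 0,"yaw": 0.15,"grip": -0.68},
  {"dx": 0,"dy": 0,"dz": 0,"yaw": 0.15,"grip": -0.68},
], newtons=3)

```text
time_s: 8.85
eef_pos: [0.538, -0.1455, 0.1512]
eef_rot: [2.363, 2.07, 0.0]
contact_force: [-0.2, 0.4, -0.3]
finger_gap: 0.163
```

```bash
python3 chk.py k2|grep -v skirt
```

```text
t 8.85 [ 0.538  -0.1455  0.1512] psi -7.6 F [-0.2  0.4 -0.3] M [-0.15  0.07 -0.04] gap 14.8 q6 -0.24
edges [(197, 242, 199), (202, 181, 90), (206, 97, 194), (222, 194, 233), (232, 213, 192), (249, 216, 237)]
```

Call:
drive_tool([
  {"yaw": 0.05,"dx": 0,"dy": 0,"dz": 0,"grip": -0.68},
  {"dx": 0,"dy": 0,"dz": 0,"yaw": 0.1,"grip": -0.68},
  {"dx": 0,"dy": 0,"dz": 0,"yaw": 0.1,"grip": -0.68},
], newtons=3)

```text
time_s: 9.15
eef_pos: [0.538, -0.1455, 0.1511]
eef_rot: [2.195, 2.247, 0.0]
contact_force: [0.6, -0.4, -0.2]
finger_gap: 0.162
```

```bash
python3 chk.py k3|grep -v skirt
```

```text
t 9.15 [ 0.538  -0.1455  0.1511] psi 1.3 F [ 0.6 -0.4 -0.2] M [-0.09  0.02  0.03] gap 14.7 q6 -0.39
edges [(197, 242, 209), (202, 173, 90), (206, 97, 200), (222, 201, 234), (232, 216, 197), (249, 221, 240)]
```

Call:
drive_tool([
  {"yaw": 0.05,"dx": 0,"dy": 0,"dz": 0,"grip": -0.68},
  {"dx": 0,"dy": 0,"dz": 0,"yaw": 0.1,"grip": -0.68},
  {"dx": 0,"dy": 0,"dz": 0,"yaw": 0.1,"grip": -0.68},
], newtons=3)

```text
time_s: 9.45
eef_pos: [0.538, -0.1456, 0.1511]
eef_rot: [2.013, 2.412, -0.0]
contact_force: [0.1, 0.9, -0.1]
finger_gap: 0.164
```

```bash
python3 chk.py k4|grep -v skirt
```

```text
t 9.45 [ 0.538  -0.1456  0.1511] psi 10.3 F [ 0.1  0.9 -0.1] M [-0.13  0.09  0.03] gap 14.9 q6 -0.55
edges [(197, 244, 214), (202, 173, 93), (206, 99, 207), (222, 209, 236), (232, 220, 204), (249, 225, 243)]
```

Call:
drive_tool([
  {"yaw": 0.05,"dx": 0,"dy": 0,"dz": 0,"grip": -0.68},
  {"dx": 0,"dy": 0,"dz": 0,"yaw": 0.1,"grip": -0.68},
  {"dx": 0,"dy": 0,"dz": 0,"yaw": 0.1,"grip": -0.68},
], newtons=3)

```text
time_s: 9.75
eef_pos: [0.5379, -0.1455, 0.1511]
eef_rot: [-1.818, -2.562, -0.0]
contact_force: [-0.1, -0.8, 0.2]
finger_gap: 0.159
```

```bash
python3 chk.py k5|grep -v skirt
```

```text
t 9.75 [ 0.5379 -0.1455  0.1511] psi 19.3 F [-0.1 -0.8  0.2] M [-0.09  0.05 -0.01] gap 14.5 q6 -0.71
edges [(197, 246, 216), (202, 173, 95), (206, 101, 212), (222, 215, 237), (232, 223, 209), (249, 229, 246)]
```

Call:
drive_tool([
  {"yaw": 0.05,"dx": 0,"dy": 0,"dz": 0,"grip": -0.68},
  {"dx": 0,"dy": 0,"dz": 0,"yaw": 0.1,"grip": -0.68},
  {"dx": 0,"dy": 0,"dz": 0,"yaw": 0.1,"grip": -0.68},
], newtons=3)

```text
time_s: 10.05
eef_pos: [0.5379, -0.1455, 0.1511]
eef_rot: [-1.612, -2.697, 0.0]
contact_force: [-0.4, -0.5, -0.5]
finger_gap: 0.162
```

```bash
python3 chk.py k6|grep -v skirt
```

```text
t 10.05 [ 0.5379 -0.1455  0.1511] psi 28.3 F [-0.4 -0.5 -0.5] M [-0.07  0.01  0.08] gap 14.7 q6 -0.86
edges [(197, 246, 219), (202, 165, 94), (206, 102, 213), (222, 216, 236), (232, 222, 209), (249, 229, 246)]
```

Call:
drive_tool([
  {"yaw": 0.05,"dx": 0,"dy": 0,"dz": 0,"grip": -0.68},
  {"dx": 0,"dy": 0,"dz": 0,"yaw": 0.1,"grip": -0.68},
  {"dx": 0,"dy": 0,"dz": 0,"yaw": 0.1,"grip": -0.68},
], newtons=3)

```text
time_s: 10.35
eef_pos: [0.5379, -0.1455, 0.1511]
eef_rot: [-1.395, -2.815, 0.0]
contact_force: [-0.0, 0.3, -0.2]
finger_gap: 0.157
```

```bash
python3 chk.py k7|grep -v skirt; python3 - <<'E'
import cv2,numpy as np
cv2.imwrite("pics/cmp.png",np.hstack([cv2.imread(f"pics/k{i}.png") for i in (3,7)]))
E
```

```text
t 10.35 [ 0.5379 -0.1455  0.1511] psi 37.3 F [-0.   0.3 -0.2] M [-0.08 -0.03 -0.01] gap 14.3 q6 -1.02
edges [(197, 244, 218), (201, 236, 98), (206, 100, 208), (222, 213, 234), (232, 218, 204), (249, 226, 244)]
```

View pics/cmp.png

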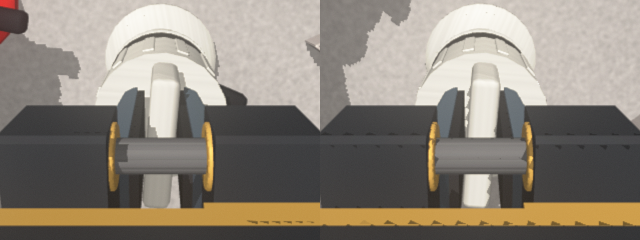

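The wing follows the hand, lagging a few degrees in the loose jaws. It's still on the ribs, so I'll continue.

Call:
drive_tool([
  {"yaw": 0.05,"dx": 0,"dy": 0,"dz": 0,"grip": -0.68},
  {"dx": 0,"dy": 0,"dz": 0,"yaw": 0.1,"grip": -0.68},
  {"dx": 0,"dy": 0,"dz": 0,"yaw": 0.1,"grip": -0.68},
], newtons=3)

```text
time_s: 10.65
eef_pos: [0.538, -0.1455, 0.1511]
eef_rot: [1.17, 2.915, -0.0]
contact_force: [0.3, 0.0, -1.0]
finger_gap: 0.164
```

```bash
python3 chk.py k8|grep -v skirt
```

```text
t 10.65 [ 0.538  -0.1455  0.1511] psi 46.3 F [ 0.3  0.  -1. ] M [-0.07 -0.02  0.04] gap 14.9 q6 -1.18
edges [(197, 245, 215), (201, 236, 95), (206, 98, 203), (222, 210, 233), (232, 216, 199), (249, 223, 242)]
```

Call:
drive_tool([
  {"yaw": 0.05,"dx": 0,"dy": 0,"dz": 0,"grip": -0.68},
  {"dx": 0,"dy": 0,"dz": 0,"yaw": 0.1,"grip": -0.68},
  {"dx": 0,"dy": 0,"dz": 0,"yaw": 0.1,"grip": -0.68},
], newtons=3)

```text
time_s: 10.95
eef_pos: [0.5379, -0.1455, 0.1511]
eef_rot: [-0.938, -2.998, 0.0]
contact_force: [-0.6, -1.0, -1.4]
finger_gap: 0.159
```

```bash
python3 chk.py k9|grep -v skirt
```

```text
t 10.95 [ 0.5379 -0.1455  0.1511] psi 55.3 F [-0.6 -1.  -1.4] M [-0.07 -0.08 -0.04] gap 14.4 q6 -1.34
edges [(197, 242, 216), (201, 233, 94), (206, 98, 200), (222, 207, 234), (232, 214, 194), (249, 220, 241)]
```

Call:
drive_tool([
  {"yaw": 0.05,"dx": 0,"dy": 0,"dz": 0,"grip": -0.68},
  {"dx": 0,"dy": 0,"dz": 0,"yaw": 0.1,"grip": -0.68},
  {"dx": 0,"dy": 0,"dz": 0,"yaw": 0.08,"grip": -0.66},
  {"dx": 0,"dy": 0,"dz": 0,"yaw": 0.08,"grip": -0.66},
], newtons=3)

```text
time_s: 11.33
eef_pos: [0.538, -0.1455, 0.1511]
eef_rot: [0.756, 3.049, -0.0]
contact_force: [-1.2, -0.5, -0.7]
finger_gap: 0.171
```

```bash
python3 chk.py k10|grep -v skirt
```

```text
t 11.33 [ 0.538  -0.1455  0.1511] psi 62.1 F [-1.2 -0.5 -0.7] M [-0.01  0.04 -0.01] gap 15.5 q6 -1.46
edges [(197, 242, 215), (201, 238, 91), (205, 139, 206), (225, 209, 230), (235, 224, 198), (257, 222, 239)]
```

Call:
drive_tool([
  {"yaw": 0.05,"dx": 0,"dy": 0,"dz": 0,"grip": -0.68},
  {"dx": 0,"dy": 0,"dz": 0,"yaw": 0.12,"grip": -0.68},
  {"dx": 0,"dy": 0,"dz": 0,"yaw": 0.1,"grip": -0.66},
  {"dx": 0,"dy": 0,"dz": 0,"yaw": 0.1,"grip": -0.66},
], newtons=3)

```text
time_s: 11.72
eef_pos: [0.538, -0.1455, 0.1511]
eef_rot: [0.51, 3.1, -0.0]
contact_force: [-0.1, 0.0, -0.0]
finger_gap: 0.169
```

```bash
python3 chk.py k11|grep -v skirt
```

```text
t 11.72 [ 0.538  -0.1455  0.1511] psi 71.3 F [-0.1  0.  -0. ] M [ 0.01  0.06 -0.03] gap 15.4 q6 -1.62
edges [(197, 238, 215), (201, 228, 189), (215, 204, 236), (224, 217, 185), (239, 214, 239)]
```

```bash
python3 - <<'E'
import cv2,numpy as np
from bench import ctrl
from h import *
c=ctrl.capture("scene");x,y=proj(c,(.538,-.1457,.12)).astype(int)
s=cv2.resize(c["color"][y-50:y+50,x-60:x+60],(400,333))
a=[cv2.resize(cv2.imread(f"pics/{k}.png")[:150,60:260],(400,300)) for k in("k10","k11")]
cv2.imwrite("pics/d.png",np.vstack([np.hstack(a),np.hstack([s[:300],s[:300]*0])]))
E
```

```text
(no output)
```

View pics/d.png

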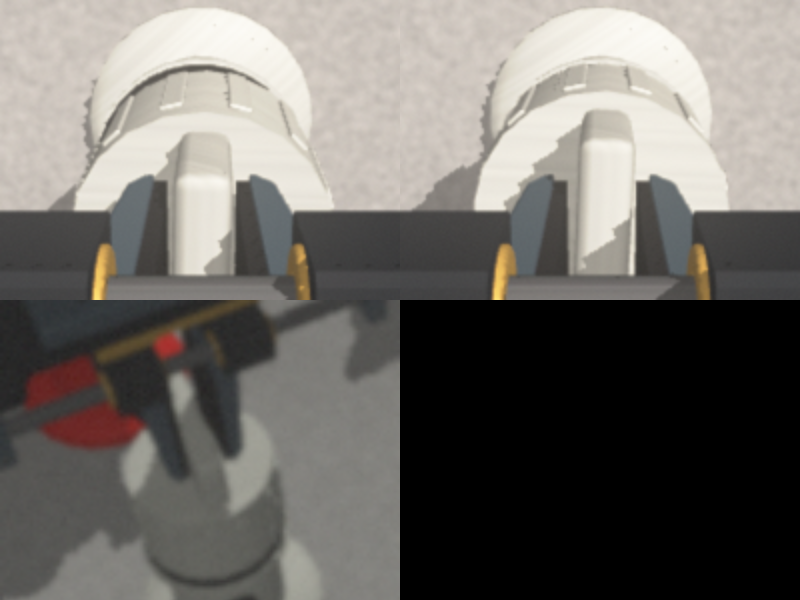

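The cap has dropped in: the seal gap at the rim closed between the two wrist crops, and the scene crop shows the rim square and just above the ring. I'll lower the hand along the wing, then pinch lightly.

Call:
drive_tool([
  {"dx": 0,"dy": 0,"dz": -0.025,"yaw": 0,"grip": -0.66},
  {"dx": 0,"dy": 0,"dz": -0.046,"yaw": 0,"grip": -0.66},
  {"dx": 0,"dy": 0,"dz": -0.046,"yaw": 0,"grip": -0.66},
  {"dx": 0,"dy": 0,"dz": -0.046,"yaw": 0,"grip": -1},
  {"dx": 0,"dy": 0,"dz": -0.046,"yaw": 0,"grip": -1},
  {"dx": 0,"dy": 0,"dz": -0.046,"yaw": 0,"grip": -1},
  {"dx": 0,"dy": 0,"dz": -0.046,"yaw": 0,"grip": -1},
], newtons=5)

```text
time_s: 12.4
eef_pos: [0.5378, -0.1456, 0.1373]
eef_rot: [-0.503, -3.101, 0.0]
contact_force: [-0.9, -1.2, -2.5]
finger_gap: 0.131
```

```bash
python3 chk.py m0|grep -v skirt
```

```text
t 12.4 [ 0.5378 -0.1456  0.1373] psi 71.6 F [-0.9 -1.2 -2.5] M [-0.33  0.09 -0.06] gap 11.9 q6 -1.62
edges [(200, 230, 193), (204, 234, 115), (222, 194, 232), (232, 231, 182), (250, 206, 232)]
```

Call:
drive_tool([
  {"dx": 0,"dy": 0,"dz": -0.0005,"yaw": -0.05,"grip": -1},
  {"dx": 0,"dy": 0,"dz": -0.001,"yaw": -0.1,"grip": -1},
  {"dx": 0,"dy": 0,"dz": -0.0016,"yaw": -0.15,"grip": -1},
  {"dx": 0,"dy": 0,"dz": -0.002,"yaw": -0.2,"grip": -1},
  {"dx": 0,"dy": 0,"dz": -0.0026,"yaw": -0.25,"grip": -1},
  {"dx": 0,"dy": 0,"dz": -0.003,"yaw": -0.3,"grip": -1},
  {"dx": 0,"dy": 0,"dz": -0.003,"yaw": -0.3,"grip": -1},
], newtons=10)

```text
time_s: 13.03
eef_pos: [0.5381, -0.1455, 0.1366]
eef_rot: [1.219, 2.895, 0.0]
contact_force: [-0.3, 0.7, -0.0]
finger_gap: 0.131
```

```bash
python3 chk.py m1|grep -v skirt
```

```text
t 13.03 [ 0.5381 -0.1455  0.1366] psi 44.3 F [-0.3  0.7 -0. ] M [ 0.09 -0.05  0.  ] gap 12.0 q6 -1.15
edges [(200, 236, 208), (205, 201, 155), (222, 208, 232), (232, 230, 198), (250, 220, 239)]
```

Call:
drive_tool([
  {"dx": 0,"dy": 0,"dz": -0.0005,"yaw": -0.05,"grip": -1},
  {"dx": 0,"dy": 0,"dz": -0.001,"yaw": -0.1,"grip": -1},
  {"dx": 0,"dy": 0,"dz": -0.0016,"yaw": -0.15,"grip": -1},
  {"dx": 0,"dy": 0,"dz": -0.002,"yaw": -0.2,"grip": -1},
  {"dx": 0,"dy": 0,"dz": -0.0026,"yaw": -0.25,"grip": -1},
  {"dx": 0,"dy": 0,"dz": -0.003,"yaw": -0.3,"grip": -1},
  {"dx": 0,"dy": 0,"dz": -0.003,"yaw": -0.3,"grip": -1},
], newtons=20)

```text
time_s: 13.67
eef_pos: [0.5377, -0.1454, 0.1351]
eef_rot: [-1.857, -2.533, 0.0]
contact_force: [0.7, -0.3, -10.2]
finger_gap: 0.132
```

```bash
python3 chk.py m2|grep -v skirt
```

```text
t 13.67 [ 0.5377 -0.1454  0.1351] psi 17.5 F [  0.7  -0.3 -10.2] M [-0.08 -0.26 -0.11] gap 12.0 q6 -0.68
edges [(201, 236, 209), (205, 232, 171), (222, 212, 235), (232, 233, 204), (250, 224, 241)]
```

Call:
drive_tool([
  {"dx": 0,"dy": 0,"dz": -0.0005,"yaw": -0.05,"grip": -1},
  {"dx": 0,"dy": 0,"dz": -0.001,"yaw": -0.1,"grip": -1},
  {"dx": 0,"dy": 0,"dz": -0.0016,"yaw": -0.15,"grip": -1},
  {"dx": 0,"dy": 0,"dz": -0.0016,"yaw": -0.15,"grip": -1},
], newtons=20)

```text
time_s: 14.05
eef_pos: [0.5376, -0.1453, 0.1342]
eef_rot: [-2.14, -2.298, 0.001]
contact_force: [3.4, -0.7, -21.4]
finger_gap: 0.132
```

```bash
python3 chk.py m3|grep -v skirt
```

```text
t 14.05 [ 0.5376 -0.1453  0.1342] psi 4.1 F [  3.4  -0.7 -21.4] M [-0.09 -0.6  -0.21] gap 12.0 q6 -0.44
edges [(201, 241, 199), (206, 204, 197), (222, 200, 231), (232, 230, 192), (250, 216, 236)]
```

Fz shows the hand lagging above the descending cap. I'll release, lower and regrip to clear that load.

Call:
drive_tool([
  {"dx": 0,"dy": 0,"dz": -0.003,"yaw": 0,"grip": -0.66},
  {"dx": 0,"dy": 0,"dz": -0.005,"yaw": 0,"grip": -0.66},
  {"dx": 0,"dy": 0,"dz": -0.005,"yaw": 0,"grip": -0.66},
], newtons=20)

```text
time_s: 14.35
eef_pos: [0.5383, -0.1457, 0.1341]
eef_rot: [2.138, 2.301, 0.001]
contact_force: [0.1, -0.5, 1.4]
finger_gap: 0.172
```

Call:
drive_tool([
  {"dx": 0,"dy": 0,"dz": 0,"yaw": 0,"grip": -1},
  {"dx": 0,"dy": 0,"dz": 0,"yaw": 0,"grip": -1},
  {"dx": 0,"dy": 0,"dz": 0,"yaw": 0,"grip": -1},
  {"dx": 0,"dy": 0,"dz": 0,"yaw": 0,"grip": -1},
], newtons=20)

```text
time_s: 14.68
eef_pos: [0.5381, -0.1457, 0.1338]
eef_rot: [2.14, 2.299, 0.0]
contact_force: [-0.2, -0.9, 3.0]
finger_gap: 0.133
```

```bash
python3 chk.py m4|grep -v skirt
```

```text
t 14.68 [ 0.5381 -0.1457  0.1338] psi 4.1 F [-0.2 -0.9  3. ] M [-0.22  0.04  0.07] gap 12.1 q6 -0.44
edges [(201, 226, 200), (205, 214, 197), (221, 201, 231), (231, 229, 193), (249, 216, 235)]
```

Call:
drive_tool([
  {"dx": 0,"dy": 0,"dz": -0.001,"yaw": -0.05,"grip": -1},
  {"dx": 0,"dy": 0,"dz": -0.002,"yaw": -0.1,"grip": -1},
  {"dx": 0,"dy": 0,"dz": -0.003,"yaw": -0.15,"grip": -1},
  {"dx": 0,"dy": 0,"dz": -0.003,"yaw": -0.15,"grip": -1},
], newtons=20)

```text
time_s: 15.07
eef_pos: [0.5384, -0.1456, 0.133]
eef_rot: [2.401, 2.024, 0.001]
contact_force: [-0.7, -0.8, 6.1]
finger_gap: 0.126
```

```bash
python3 chk.py m5|grep -v skirt
```

```text
t 15.07 [ 0.5384 -0.1456  0.133 ] psi -9.7 F [-0.7 -0.8  6.1] M [-0.16  0.12 -0.1 ] gap 11.4 q6 -0.2
edges [(201, 231, 189), (205, 222, 190), (221, 189, 231), (231, 230, 183), (249, 206, 230)]
```

Call:
drive_tool([
  {"dx": 0,"dy": 0,"dz": -0.0005,"yaw": -0.05,"grip": -1},
  {"dx": 0,"dy": 0,"dz": -0.001,"yaw": -0.1,"grip": -1},
  {"dx": 0,"dy": 0,"dz": -0.001,"yaw": -0.1,"grip": -1},
], newtons=20)

```text
time_s: 15.37
eef_pos: [0.5386, -0.1458, 0.133]
eef_rot: [2.552, 1.829, 0.001]
contact_force: [-1.0, 0.0, 10.3]
finger_gap: 0.132
```

```bash
python3 chk.py m6|grep -v skirt
```

```text
t 15.37 [ 0.5386 -0.1458  0.133 ] psi -18.7 F [-1.   0.  10.3] M [-0.13  0.25 -0.09] gap 12.0 q6 -0.04
edges [(201, 235, 181), (206, 198, 187), (221, 182, 232), (231, 232, 176), (249, 200, 227)]
```

Call:
drive_tool([
  {"dx": 0,"dy": 0,"dz": -0.0005,"yaw": -0.04,"grip": -1},
  {"dx": 0,"dy": 0,"dz": -0.001,"yaw": -0.08,"grip": -1},
  {"dx": 0,"dy": 0,"dz": -0.001,"yaw": -0.08,"grip": -1},
], newtons=20)

```text
time_s: 15.67
eef_pos: [0.5388, -0.1459, 0.133]
eef_rot: [2.661, 1.667, 0.002]
contact_force: [-1.2, -1.0, 15.4]
finger_gap: 0.135
```

```bash
python3 chk.py m7|grep -v skirt
```

```text
t 15.67 [ 0.5388 -0.1459  0.133 ] psi -25.9 F [-1.2 -1.  15.4] M [-0.12  0.4  -0.18] gap 12.3 q6 0.08
edges [(201, 239, 176), (206, 202, 181), (221, 177, 233), (231, 234, 170), (249, 194, 225)]
```

Call:
drive_tool([
  {"dx": 0,"dy": 0,"dz": 0,"yaw": 0,"grip": -0.66},
  {"dx": 0,"dy": 0,"dz": 0.005,"yaw": 0,"grip": -0.66},
  {"dx": 0,"dy": 0,"dz": 0.005,"yaw": 0,"grip": -0.66},
  {"dx": 0,"dy": 0,"dz": 0.005,"yaw": 0,"grip": -0.66},
], newtons=20)

```text
time_s: 16.05
eef_pos: [0.5379, -0.1455, 0.1335]
eef_rot: [-2.659, -1.673, 0.0]
contact_force: [-0.3, -0.1, 0.5]
finger_gap: 0.168
```

```bash
python3 chk.py n0
```

```text
t 16.05 [ 0.5379 -0.1455  0.1335] psi -25.6 F [-0.3 -0.1  0.5] M [-0.11  0.11  0.01] gap 15.3 q6 0.08
0.013 [319. 264.] skirt front [320. 228.]
0.002 [320. 255.] skirt front [320. 223.]
-0.0015 [320. 252.] skirt front [320. 221.]
edges [(201, 235, 180), (222, 206, 238), (231, 234, 175), (249, 196, 227)]
```

Call:
drive_tool([
  {"dx": 0,"dy": 0,"dz": 0,"yaw": 0,"grip": -1},
  {"dx": 0,"dy": 0,"dz": 0,"yaw": 0,"grip": -1},
  {"dx": 0,"dy": 0,"dz": 0,"yaw": 0,"grip": -1},
  {"dx": 0,"dy": 0,"dz": 0,"yaw": 0,"grip": -1},
], newtons=20)

```text
time_s: 16.43
eef_pos: [0.538, -0.1455, 0.1334]
eef_rot: [-2.659, -1.673, 0.0]
contact_force: [0.4, -1.5, -1.8]
finger_gap: 0.127
```

```bash
python3 chk.py n1|grep -v skirt
```

```text
t 16.43 [ 0.538  -0.1455  0.1334] psi -25.6 F [ 0.4 -1.5 -1.8] M [-0.26 -0.07  0.01] gap 11.6 q6 0.08
edges [(201, 234, 180), (221, 177, 234), (231, 234, 171), (249, 193, 224)]
```

Call:
drive_tool([
  {"dx": 0,"dy": 0,"dz": 0,"yaw": -0.03,"grip": -1},
  {"dx": 0,"dy": 0,"dz": -0.0005,"yaw": -0.06,"grip": -1},
  {"dx": 0,"dy": 0,"dz": -0.0005,"yaw": -0.06,"grip": -1},
], newtons=20)

```text
time_s: 16.73
eef_pos: [0.5378, -0.1458, 0.1334]
eef_rot: [2.736, 1.543, -0.001]
contact_force: [-1.9, -5.0, 0.4]
finger_gap: 0.129
```

```bash
python3 chk.py n2|grep -v skirt
```

```text
t 16.73 [ 0.5378 -0.1458  0.1334] psi -31.1 F [-1.9 -5.   0.4] M [-1.01  0.51  0.37] gap 11.7 q6 0.17
edges [(200, 245, 178), (205, 188, 168), (222, 202, 239), (232, 203, 166), (249, 189, 222)]
```

Call:
drive_tool([
  {"dx": 0,"dy": 0,"dz": 0,"yaw": -0.03,"grip": -1},
  {"dx": 0,"dy": 0,"dz": -0.0005,"yaw": -0.06,"grip": -1},
  {"dx": 0,"dy": 0,"dz": -0.0005,"yaw": -0.06,"grip": -1},
], newtons=20)

```text
time_s: 17.03
eef_pos: [0.538, -0.1456, 0.1334]
eef_rot: [2.805, 1.415, 0.0]
contact_force: [-1.8, -1.3, 3.5]
finger_gap: 0.153
```

```bash
python3 chk.py n3|grep -v skirt
```

```text
t 17.03 [ 0.538  -0.1456  0.1334] psi -36.4 F [-1.8 -1.3  3.5] M [-0.47  0.47  0.82] gap 14.0 q6 0.26
edges [(201, 235, 169), (205, 235, 127), (223, 194, 239), (232, 232, 156), (250, 188, 224)]
```

The stop is firm: Mz rose to 0.8 N·m and the jaws were pried open, after 102° clockwise. I'll release and retreat.

Call:
drive_tool([
  {"dx": 0,"dy": 0,"dz": 0,"yaw": 0.05,"grip": -0.3},
  {"dx": 0,"dy": 0,"dz": 0,"yaw": 0.05,"grip": 0},
  {"dx": 0,"dy": 0,"dz": 0,"yaw": 0.05,"grip": 0},
  {"dx": 0,"dy": 0,"dz": 0,"yaw": 0.05,"grip": 0},
  {"dx": 0,"dy": 0,"dz": 0.1,"yaw": 0.05,"grip": 0},
  {"dx": 0,"dy": 0,"dz": 0.2,"yaw": 0.05,"grip": 0},
  {"dx": 0,"dy": 0,"dz": 0.3,"yaw": 0.05,"grip": 0},
  {"dx": -0.1,"dy": -0.3,"dz": 0.4,"yaw": 0.05,"grip": 0},
  {"dx": -0.2,"dy": -0.6,"dz": 0.4,"yaw": 0.05,"grip": 0},
  {"dx": -0.2,"dy": -0.6,"dz": 0.4,"yaw": 0.05,"grip": 0},
])

```text
time_s: 17.92
eef_pos: [0.4991, -0.2627, 0.2467]
eef_rot: [2.745, 1.525, 0.002]
contact_force: [0.6, 0.2, -0.4]
finger_gap: 0.498
```

Call:
drive_tool([
  {"dx": -0.05,"dy": -0.1,"dz": 0,"yaw": 0,"grip": 0},
  {"dx": -0.05,"dy": -0.1,"dz": 0,"yaw": 0,"grip": 0},
  {"dx": -0.05,"dy": -0.1,"dz": 0,"yaw": 0,"grip": 0},
  {"dx": -0.05,"dy": -0.1,"dz": 0,"yaw": 0,"grip": 0},
])

```text
time_s: 18.25
eef_pos: [0.4842, -0.2913, 0.2453]
eef_rot: [-2.747, -1.523, -0.0]
contact_force: [0.1, -0.0, -0.9]
finger_gap: 0.502
```

```bash
python3 - <<'E'
from h import *
from bench import ctrl
print(ctrl.observe()["eef_pos"],ctrl.observe()["contact_force"])
ims=[];C={}
for n in["scene","top"]:
    c=ctrl.capture(n);x,y=proj(c,(.538,-.1457,.12)).astype(int)
    np.savez(n+"9.npz",**c)
    ims.append(cv2.resize(c["color"][y-45:y+45,x-40:x+40],(400,450),interpolation=cv2.INTER_CUBIC))
    f=lambda p:((proj(c,p)-[x-40,y-45])*5).round(0)
    for h in(.013,.002,-.0015):print(n,h,"wing top c",f((.538,-.1457,.158+h)),"rim centre",f((.538,-.1457,.078+h)))
cv2.imwrite("pics/e.png",np.hstack(ims))
E
```

```text
[ 0.48418647 -0.29134919  0.24525242] [ 0.08356109 -0.04571641 -0.9263262 ]
scene 0.013 wing top c [176. 125.] rim centre [213. 281.]
scene 0.002 wing top c [181. 148.] rim centre [218. 301.]
scene -0.0015 wing top c [183. 155.] rim centre [219. 307.]
top 0.013 wing top c [235. 216.] rim centre [184. 230.]
top 0.002 wing top c [227. 218.] rim centre [178. 232.]
top -0.0015 wing top c [225. 219.] rim centre [176. 233.]
```

View pics/e.png

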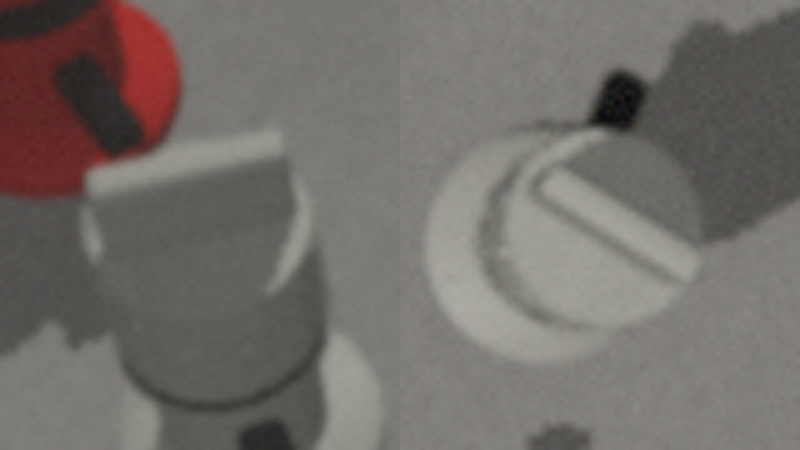

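In the scene crop the wing top's centre is at (185,162), against (183,155) predicted for fully screwed down and (181,148) for merely dropped in. The cap looks upright with only a thin line of seal showing, so I'll hand in.

```bash
python3 - <<'E'
from h import *
S=np.load("scene9.npz");T=np.load("top9.npz");r=[]
for c,p in((S,(185,162)),(T,(220,223))):
    x,y=proj(c,(.538,-.1457,.12)).astype(int);r.append(ray(c,(x-40+p[0]/5,y-45+p[1]/5)))
print(tri(r))
from bench import ctrl
print(ctrl.hand_in())
E
```

```text
(array([ 0.53707611, -0.145101  ,  0.15179671]), [np.float64(8.924849692137128e-05), np.float64(8.92484969212799e-05)])
the job is handed in; nothing more can be done
None
```

The dough press is closed and the job is handed in at about 18 s. No verdict came back, so the result rests on my own checks.

**What I did:**
- I set the metal cap on the press mouth and eased it counter-clockwise, loosely held. It dropped into the thread after about 105–110°.
- I then ran it clockwise about 102° until it came up firm against the end stop, let go and backed the arm off.

**Last checks:**
- **Height:** two views put the wing top at z ≈ 0.152 m. Fully screwed down should read about 0.1565 m. That is about 4.7 mm low, which I put down to picking pixels by eye. It rules out the cap sitting only dropped in (0.160 m) or still on the ribs (0.171 m).
- **Position:** the cap's axis is within about 1 mm of the mouth in those views. It looks upright, with only a thin line of seal showing.
- **Hand:** at the end it was clear of everything, with no contact beyond sensor noise.

**What went less well:**
- **Pulling on the cap:** midway through screwing down, the hand lagged above the cap and the wrist read about 21 N. I released and gripped again lower. Later it read 15 N the other way, and I cleared that the same way.
- **Stop torque:** the last push against the end stop briefly read about 0.8 N·m at the wrist, above the 0.3 N·m called safe. The jaws slipped open slightly. I couldn't measure the force between cap and press directly.
- **Seal and other items:** I couldn't measure the seal's travel, only infer it from the cap's height. I didn't re-measure the other kitchen things, but no contact with them was felt or seen.

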